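Knock the third leg into a bonsai pot stand

TASK

The small pot stand lies upside down on the steel stool top with one leg still missing. Take the loose leg from the tool block, stand its tapered end in the empty socket without pressing it in and let go, then tap it home with the flat face of the wooden maul until its shoulder is down on the leg block all round. Stand the maul back upright in the middle of the cork pad, and leave the tweezers, the root pick and the dibber where they are.

Things in the scene. Friction and masses are not known exactly. Their poses are not given: they have to be found in the camera images.
- stand: Pot stand of dark wood lying upside down, loose (0.8 kg), on the stool top: disc 200 mm across, 20 mm thick, with three round leg blocks 50 mm across, 42 mm high, 64 mm from its centre, 120 degrees apart. Two carry a leg (75 mm above the block, 34 mm across there, 29 mm at the free end); the empty one lies along the stand's +x. Origin: centre of the disc's lower face; z up.
- socket (a point): Centre of the mouth of the empty tapered socket, at the top face of its leg block, 62 mm above the stand's origin (72 mm above the bench). z up along the socket's axis. The socket is 24.5 mm wide at the mouth, narrows by 2 degrees a side to 21.6 mm at the bottom and is 42 mm deep.
- leg: The loose leg, dark wood, 115 mm long, about 65 g, standing upright in one of the tool block's two holes. From its origin (centre of the tenon's tip) along its z: tapered tenon 40 mm long, 22 mm across at the tip (end chamfered to 16 mm), 25 mm at the shoulder; shoulder 34 mm across; then the leg proper, 75 mm, tapering from 34 to 29 mm, with a flat foot (24 mm flat) on top.
- leg_shoulder (a point): Centre of the leg's shoulder, 40 mm above its origin; it meets the socket point when home. Set in lightly, the tenon binds in the socket with the shoulder some 4 to 7 mm above the leg block; taps or a steady push of about 10 to 20 N down on the foot drive it on until the shoulder meets the block, and friction then holds it.
- leg_foot (a point): Centre of the leg's flat foot, its top end, 115 mm above the leg's origin.
- maul: Round wooden maul, 175 mm tall, about 0.24 kg, standing upright on the flat face of its head with its handle up. Origin: centre of the flat face; z along the handle. Head 62 mm across, up to 85 mm; straight handle 27 mm across from 85 to 156 mm; end knob 34 mm across from 156 to 175 mm.
- pad: Round cork pad, 110 mm across and 6 mm thick, fixed on the bench; the maul's place. Origin: centre of its underside.
- block: Wooden tool block, 150 mm (its x) by 76 mm (its y) by 55 mm high, fixed on the bench, with two 28 mm holes through it at 42 mm either side of its middle along its x. One holds the leg, whose shoulder rests on the block's top, the other the dibber. Origin: centre of its underside; z up.
- stool_top: Round stainless stool top, 380 mm across and 10 mm thick, fixed flat on the bench. Origin: centre of its underside.
- dibber: Bystander: planting dibber of light wood with a round ball end (36 mm) and a steel point, 121 mm long, standing upright in the tool block's other hole with its ball 66 mm above the block's top. Origin: the point's tip.
- pick: Bystander: black plastic root pick, 175 mm long, 18 mm thick, lying along its x on the far part of the stool top. Origin: under its middle.
- tweezers: Bystander: steel tweezers, 160 mm long, 7 mm high, lying along their x on the part of the stool top near the robot. Origin: under their middle.
Not all that is in view belongs to the job. Of the things like the pad, leave any that is blue or white; of the rest the larger one is meant.

How it is judged:
On the way, in this order (a step that is already met when the one before it is completed fails the run):
1. the leg stands in the empty socket and has been let go (z of leg_shoulder in the frame of socket between -0.003 and 0.012 m and horizontal distance between leg_shoulder and socket below 0.004 m and angle between the z axis of leg and the z axis of stand, either way round below 0.08 rad and contact force between the fingers and leg below 0.2 N), for 0.2 s.
2. the maul's flat face comes to the foot of the leg (within 30 mm), which stands in its socket but is not yet home (distance between maul and leg_foot below 0.03 m and horizontal distance between leg_shoulder and socket below 0.004 m and z of leg_shoulder in the frame of socket between 0.0025 and 0.012 m).
3. the leg is driven home, the maul still at its foot (distance between maul and leg_foot below 0.03 m and horizontal distance between leg_shoulder and socket below 0.004 m and z of leg_shoulder in the frame of socket below 0.0025 m).
At the end, for the whole second after the job is handed in: The leg is in the empty socket with its shoulder within 2.5 mm of the leg block's top face, centred within 3 mm and square within 0.05 rad; the stand still lies flat upside down on the stool top; the maul stands upright on its flat face on the cork pad, centred within 30 mm; all at rest (z of leg_shoulder in the frame of socket between -0.0025 and 0.0025 m and horizontal distance between leg_shoulder and socket below 0.003 m and angle between the z axis of leg and the z axis of stand, either way round below 0.05 rad and angle between stand's own z axis and vertical below 0.05 rad and z of stand in the frame of stool_top below 0.013 m and horizontal distance between stand and stool_top below 0.09 m and angle between maul's own z axis and vertical below 0.1 rad and horizontal distance between maul and pad below 0.03 m and z of maul in the frame of pad below 0.01 m and linear speed of each of maul, leg below 0.02 m/s); the robot touches nothing.
It fails at once if the tweezers, root pick or dibber is moved more than 25 mm (distance of any of tweezers, pick, dibber from where it was at the start of the episode above 0.025 m).
It also fails if it takes over 67 s, if anything falls off the work surface, if the arm or the gripper's body presses on something with over 40 N, if the wrist force passes 120 N, or if a joint passes its speed limit or range.

ROBOT

A 7-joint arm with a two-finger parallel gripper is mounted at the origin on the work surface. World frame = base frame: x ahead of the robot, y to its left, z up, the work surface at z = 0. Lengths are in m, angles in rad, forces in N, time in s.
With the tool pointing down it reaches from about 0.425 to 0.925 m from the base axis. Payload 6.8 kg.
Tool frame: the origin (TCP) lies midway between the tips of the shut fingers; the grasp point (between the pads) lies 19 mm behind it; z points along the fingers, y is the line along which they close (so a half turn about z gives the same grasp; the last joint's range is limited). The gripper opens to 88 mm and grips with 3 to 60 N. Pads are 20 mm wide; open, the fingers measure 115 mm over their backs; the gripper's body (75 mm by 178 mm) begins 61 mm behind the grasp point.
Start: joints at [1.228, 0.477, 0.022, 1.555, -0.011, 1.109, -0.083], TCP at [0.157, -0.656, 0.223] pointing down, gripper open.
Joint ranges: [-2.96, 2.96], [-0.34, 2.1], [-1.41, 1.46], [0.24, 2.44], [-1.37, 4.51], [0.17, 1.92], [-2.96, 2.96]. Speed limits (rad/s): [2.39, 2.39, 3.14, 3.14, 3.14, 3.14, 3.14].

INTERFACE

Orientations are given as [roll, pitch, yaw] about the fixed x, y, z axes, in that order (R = Rz(yaw) Ry(pitch) Rx(roll)).
In Python, from plant import ctrl gives the robot as it stands.
- The arm moves only by the shell command python3 -m jog 'ROWS' [FORCE]. ROWS is JSON, a list that holds one entry, the list of rows, each a list of 7 numbers: the shift along the tool's x, y, z in m, then the turn, a rotation vector about the tool's x, y, z in degrees, then the finger opening in m, from 0 to 0.0878. In form: [[[x, y, z, rx, ry, rz, gripper], ...]]. A call has 1 to 20 rows; each row shifts and turns the commanded pose from where the row before left it, along the tool's axes as they then stand; what a row does not reach is not made up. A row lasts 1/8 s, in which the tool goes at most 62.5 mm and 10.7 degrees, less where a joint would pass 70% of its speed; a pose out of reach is approached as far as the arm can. A call with a gripper value outside its range is refused whole. The fingers move at their own pace and stop on an object; FORCE is the grip in N (left out, the last holds). Time passes only in rows, so rows that do not move let the fingers close. It gives the time, the measured TCP pose, the force, the opening and the grip force at its end, in the units of the state.
- ctrl.state(): the state, without advancing time (a new reading comes with each control period).
- ctrl.grab_frame(name): name is "side" or "top"; returns (picture, depth): 420x560x3 uint8, red, green, blue; 420x560 float32, m along the optical axis (not along the pixel's ray), 0 where there is no reading.
- ctrl.camera_model(name): a dict with "fx", "fy", "cx", "cy" (pixels), "distortion" ([k1, k2, p1, p2, k3] as OpenCV has them; the pictures are not rectified), "xyz" and "rotation" of the camera in the world. Camera axes: x right, y down, z forward; pixel columns grow to the right and rows downward; lengths in m; the calibration is good to about 2 mm. A picture is of the moment at which its call begins. camera_model takes no time and is no camera call.
- ctrl.close_job(): hands the job in; it is judged then, once.
The state is a dict: "clock": time; "qpos": joint angles; "dq": joint speeds; "joint_efforts": joint torques, N m; "eef_pos": TCP position; "tcp_rot": TCP orientation; "force": force on the tool from outside, world axes, zero at the start; "wrist_torque": the same for the moment, N m; "gripper_width": opening from 0.0 (shut) to 1.0 (fully open); "gripper_force": force on a finger pad.
Only numpy, scipy, OpenCV 4.12 (cv2) and the standard library are available. Lean on these libraries where they do the work, as an engineer would, in place of code of your own. Each camera call takes 0.05 s, during which the arm holds its last target. There are 200 camera calls.

## Working session

There is one attempt and no reset: what is moved stays moved. The work goes in short steps, Python scripts to look and compute and a shell command to move; the robot and the scene stay as the last step left them, time stands still between calls to the robot, and variables do not carry over. Pictures are saved under pics/ and viewed, at most 13 in all, crops included, and the job is handed in when it is done.

```bash
mkdir -p pics; ls; cat > h.py <<'E'
import numpy as np, cv2
from plant import ctrl
def grab(n,save=None):
    im,d=ctrl.grab_frame(n); 
    np.savez('/tmp/%s.npz'%n,im=im,d=d)
    if save: cv2.imwrite('pics/'+save,im[:,:,::-1])
    return im,d
def load(n):
    z=np.load('/tmp/%s.npz'%n); return z['im'],z['d']
def cloud(n,d):
    m=ctrl.camera_model(n); K=np.array([[m['fx'],0,m['cx']],[0,m['fy'],m['cy']],[0,0,1]])
    h,w=d.shape; u,v=np.meshgrid(np.arange(w),np.arange(h))
    p=cv2.undistortPoints(np.stack([u.ravel(),v.ravel()],1).astype(float)[:,None],K,np.array(m['distortion'],float))[:,0]
    P=np.c_[p*d.reshape(-1,1),d.ravel()]
    R=np.array(m['rotation'],float)
    if R.shape!=(3,3):
        from scipy.spatial.transform import Rotation as Ro
        R=Ro.from_euler('xyz',R).as_matrix()
    W=(P@R.T+np.array(m['xyz'])).reshape(h,w,3); W[d==0]=np.nan
    return W
E
python3 - <<'E'
from h import *
for n in ('top','side'):
    im,d=grab(n,n+'0.png'); m=ctrl.camera_model(n); print(m)
s=ctrl.state(); print(s)
E
```

```text
pics
{'fx': 469.1148426754117, 'fy': 469.1148426754117, 'cx': 272.33082086441107, 'cy': 211.66840755444525, 'distortion': array([-0.03548836,  0.        ,  0.        ,  0.        ,  0.        ]), 'xyz': array([ 0.3808065 , -0.05442761,  1.41630363]), 'rotation': array([-3.00952195, -0.00817983, -1.56828401])}
{'fx': 418.8620092494685, 'fy': 418.8620092494685, 'cx': 271.519205144052, 'cy': 204.27867978059086, 'distortion': array([-0.03167398,  0.        ,  0.        ,  0.        ,  0.        ]), 'xyz': array([0.32281416, 0.7528348 , 0.97353491]), 'rotation': array([-2.35598528, -0.00530684, -2.86562499])}
{'clock': 0.1, 'qpos': array([ 1.22788138,  0.47770728,  0.02235821,  1.55631155, -0.01153069,
        1.10933333, -0.08310549]), 'dq': array([ 0.0007876 , -0.00068656,  0.00096258, -0.00168829, -0.00034379,
       -0.00206141,  0.00218811]), 'joint_efforts': array([ 4.46909675e-03, -5.84089386e+01,  1.54000394e+00, -2.73312914e+01,
       -5.42173279e-02,  1.31104953e-02,  6.09417702e-05]), 'eef_pos': array([ 0.1569112 , -0.65595578,  0.22180339]), 'tcp_rot': array([-3.13996406e+00,  9.77408636e-05,  2.34802481e-01]), 'force': array([-0.49149676,  0.02261032, -0.29497605]), 'wrist_torque': array([ 0.07518384, -0.05584693,  0.04251054]), 'gripper_force': 0.0, 'gripper_width': 1.001734413068747}
```

View pics/top0.png

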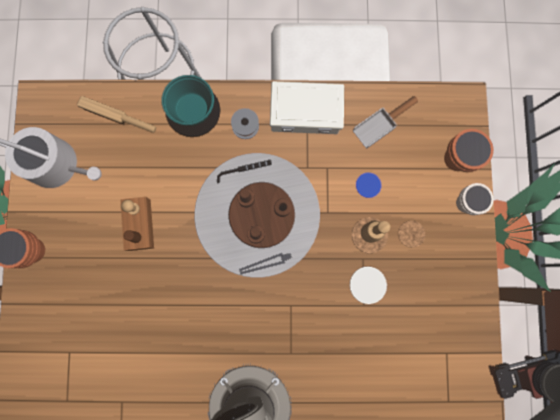

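View pics/side0.png

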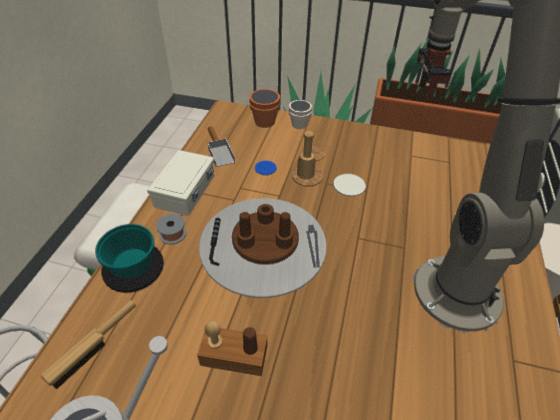

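The top view has the leg at (133,237) with the dibber's ball at (130,206). The stand is at (261,215), with its empty socket at (283,208). The maul stands at about (372,235) on the larger cork pad; the smaller pad at (411,234) is a decoy. The side view agrees. Next I measure them by height bands in the depth image.

```bash
cat >> h.py <<'E'
def circ(P):
    A=np.c_[2*P,np.ones(len(P))]; c=np.linalg.lstsq(A,(P**2).sum(1),rcond=None)[0]; return c[:2],np.sqrt(c[2]+c[0]**2+c[1]**2)
def box(W,u,v,r,z0,z1):
    Q=W[v-r:v+r+1,u-r:u+r+1].reshape(-1,3); Q=Q[(Q[:,2]>z0)&(Q[:,2]<z1)]
    e=cv2.minEnclosingCircle(Q[:,:2].astype(np.float32)); 
    return len(Q),'mean',Q.mean(0).round(4),'zmed',np.median(Q[:,2]).round(4),'encl',np.round(e[0],4),round(e[1],4)
E
python3 - <<'E'
from h import *
im,d=load('top'); W=cloud('top',d)
print('leg foot',box(W,133,237,14,.122,.145)); print('ball',box(W,130,206,12,.108,.14))
print('block',box(W,137,224,32,.045,.062))
print('sock',box(W,283,208,13,.064,.08))
print('legs',box(W,246,197,14,.138,.16),box(W,256,236,14,.138,.16))
print('disc',box(W,261,215,40,.024,.036))
print('stool',box(W,258,215,66,.005,.0155))
print('knob',box(W,378,228,18,.165,.2)); print('pad',box(W,370,235,22,.003,.012)); print('smallpad',box(W,411,234,18,.003,.012))
print('bench',np.nanmedian(W[300:330,120:200,2]))
Q=W[190:262,105:165].reshape(-1,3);Q=Q[(Q[:,2]>.045)&(Q[:,2]<.062)]; print(cv2.minAreaRect((Q[:,:2]*1000).astype(np.float32)))
E
python3 - <<'E'
from h import *
im,d=load('side'); W=cloud('side',d)
print('leg',box(W,250,335,14,.122,.145)); print('sock',box(W,266,212,12,.064,.08)); print('legs',box(W,245,217,12,.138,.16),box(W,285,217,12,.138,.16))
print('knob',box(W,308,138,12,.165,.2)); print('disc',box(W,265,235,36,.024,.036))
a=cv2.imread('pics/top0.png')
c=[cv2.resize(a[y-40:y+40,x-40:x+40],(400,400),interpolation=cv2.INTER_CUBIC) for x,y in((262,214),(137,224))]
cv2.imwrite('pics/c1.png',np.hstack(c))
E
```

```text
leg foot (91, 'mean', array([0.4858, 0.3327, 0.1289]), 'zmed', np.float64(0.1291), 'encl', array([0.487 , 0.3326]), 0.0155)
ball (133, 'mean', array([0.5683, 0.3396, 0.1291]), 'zmed', np.float64(0.1302), 'encl', array([0.5698, 0.3418]), 0.0185)
block (1029, 'mean', array([0.5251, 0.3325, 0.0548]), 'zmed', np.float64(0.0549), 'encl', array([0.5278, 0.3377]), 0.084)
sock (183, 'mean', array([ 0.5751, -0.0937,  0.0717]), 'zmed', np.float64(0.0716), 'encl', array([ 0.575 , -0.0943]), 0.0253)
legs (88, 'mean', array([0.602 , 0.0128, 0.1467]), 'zmed', np.float64(0.1473), 'encl', array([0.6023, 0.0131]), 0.0144) (87, 'mean', array([ 0.4954, -0.0164,  0.1472]), 'zmed', np.float64(0.1473), 'encl', array([ 0.496 , -0.0167]), 0.0145)
disc (2610, 'mean', array([ 0.5553, -0.0333,  0.0301]), 'zmed', np.float64(0.0301), 'encl', array([ 0.5581, -0.0324]), 0.1)
stool (7917, 'mean', array([ 0.5585, -0.016 ,  0.01  ]), 'zmed', np.float64(0.01), 'encl', array([ 0.5662, -0.0295]), 0.2785)
knob (122, 'mean', array([ 0.5063, -0.36  ,  0.1798]), 'zmed', np.float64(0.1795), 'encl', array([ 0.5069, -0.3608]),
[... 431 characters left out ...]
352, 0.129 ]), 'zmed', np.float64(0.1293), 'encl', array([0.488 , 0.3345]), 0.0152)
sock (147, 'mean', array([ 0.5766, -0.0895,  0.07  ]), 'zmed', np.float64(0.0703), 'encl', array([ 0.5764, -0.0916]), 0.0263)
legs (80, 'mean', array([0.6033, 0.0183, 0.1448]), 'zmed', np.float64(0.1453), 'encl', array([0.6038, 0.0158]), 0.0157) (80, 'mean', array([ 0.4977, -0.0114,  0.1445]), 'zmed', np.float64(0.1451), 'encl', array([ 0.4983, -0.0131]), 0.0161)
knob (73, 'mean', array([ 0.5075, -0.354 ,  0.1763]), 'zmed', np.float64(0.1772), 'encl', array([ 0.5082, -0.3582]), 0.0178)
disc (1662, 'mean', array([ 0.5534, -0.0092,  0.029 ]), 'zmed', np.float64(0.029), 'encl', array([ 0.5589, -0.0293]), 0.1015)
```

View pics/c1.png

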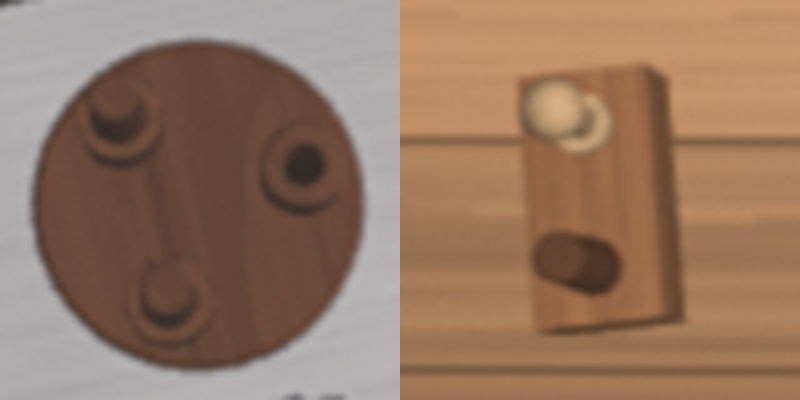

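The crop shows the empty socket on the −y side and the leg and dibber upright in the block. Both cameras agree to about 2 mm, so I move now.

```bash
python3 -m jog '[[[0,0,-0.03,0,0,6.73,0.0878],[0,0,-0.03,0,0,6.73,0.0878],[0.049,-0.0343,0,0,0,0,0.0878],[0.049,-0.0343,0,0,0,0,0.0878],[0.049,-0.0343,0,0,0,0,0.0878],[0.049,-0.0343,0,0,0,0,0.0878],[0.049,-0.0343,0,0,0,0,0.0878],[0.049,-0.0343,0,0,0,0,0.0878],[0.019,-0.05,0,0,0,0,0.0878],[0.019,-0.05,0,0,0,0,0.0878],[0.019,-0.05,0,0,0,0,0.0878],[0.019,-0.05,0,0,0,0,0.0878],[0.019,-0.05,0,0,0,0,0.0878],[0.019,-0.05,0,0,0,0,0.0878],[0.019,-0.05,0,0,0,0,0.0878],[0.019,-0.05,0,0,0,0,0.0878]]]'
python3 -c "
from h import *
s=ctrl.state();print(s['qpos'].round(2),s['tcp_rot'],s['clock'])"
```

```text
clock: 2.1
eef_pos: [0.6033, -0.0492, 0.2823]
tcp_rot: [3.141, 0.001, -0.0]
force: [0.9, 0.4, 0.1]
gripper_width: 0.999
gripper_force: 0.0
[ 0.17  0.33 -0.24  1.64  0.08  1.18 -1.67] [ 3.14148587e+00  5.60476312e-04 -3.88913268e-04] 2.1
```

```bash
python3 -m jog '[[[-0.0145,-0.0479,0,0,0,0,0.0878],[-0.0145,-0.0479,0,0,0,0,0.0878],[-0.0145,-0.0479,0,0,0,0,0.0878],[-0.0145,-0.0479,0,0,0,0,0.0878],[-0.0145,-0.0479,0,0,0,0,0.0878],[-0.0145,-0.0479,0,0,0,0,0.0878],[-0.0145,-0.0479,0,0,0,0,0.0878],[-0.0145,-0.0479,0,0,0,0,0.0878],[0,0,0.04,0,0,0,0.0878],[0,0,0.04,0,0,0,0.0878],[0,0,0.04,0,0,0,0.0878],[0,0,0.04,0,0,0,0.0878],[0,0,0.036,0,0,0,0.0878],[0,0,0,0,0,0,0.0878],[0,0,0,0,0,0,0.0878]]]' 40
python3 - <<'E'
from h import *
s=ctrl.state();print(s['qpos'].round(2),s['tcp_rot'])
im,d=grab('side'); cv2.imwrite('pics/s1.png',cv2.resize(im[210:410,130:390,::-1],(780,600)))
E
```

```text
clock: 3.98
eef_pos: [0.4877, 0.333, 0.0878]
tcp_rot: [-3.141, -0.001, -0.0]
force: [0.7, 0.3, 1.2]
gripper_width: 1.003
gripper_force: 0.0
[-0.41  0.53 -0.39  1.85  0.27  0.81 -2.51] [-3.14079778e+00 -8.87439902e-04 -8.72594948e-05]
```

View pics/s1.png

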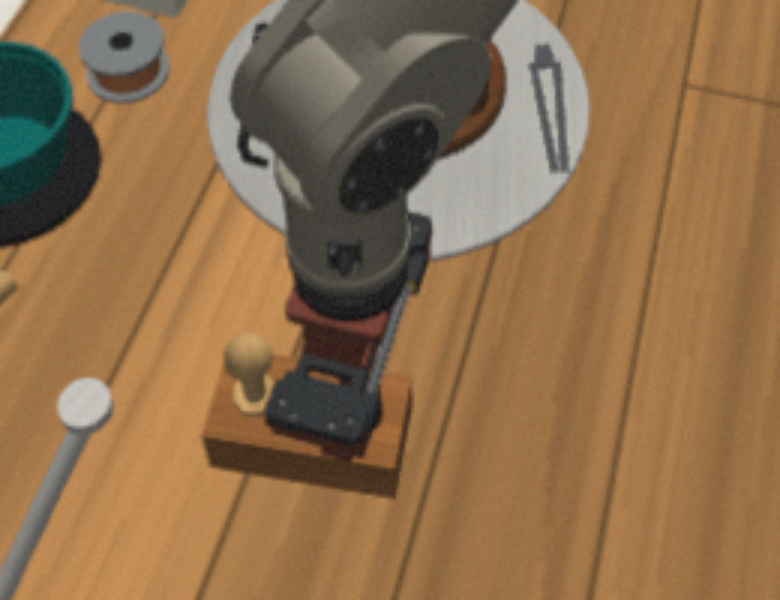

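The fingers straddle the leg and are clear of the dibber. I close and lift.

```bash
python3 -m jog '[[[0,0,0,0,0,0,0.02],[0,0,0,0,0,0,0.02],[0,0,0,0,0,0,0.02],[0,0,0,0,0,0,0.02],[0,0,0,0,0,0,0.02],[0,0,0,0,0,0,0.02]]]' 40; python3 -m jog '[[[0,0,-0.01,0,0,0,0.02],[0,0,-0.02,0,0,0,0.02],[0,0,-0.03,0,0,0,0.02],[0,0,-0.04,0,0,0,0.02],[0,0,-0.04,0,0,0,0.02],[0,0,0,0,0,0,0.02]]]'
```

```text
clock: 4.78
eef_pos: [0.4872, 0.3324, 0.0866]
tcp_rot: [3.141, 0.0, -0.0]
force: [-0.0, 0.8, -0.5]
gripper_width: 0.352
gripper_force: 0.0
clock: 5.52
eef_pos: [0.4889, 0.3342, 0.2317]
tcp_rot: [-3.137, -0.007, -0.0]
force: [-0.3, -0.8, -1.5]
gripper_width: 0.34
gripper_force: 40.0
```

```bash
python3 -m jog '[[[0.0109,0.053,0,0,0,0,0.02],[0.0109,0.0534,0,0,0,0,0.02],[0.0109,0.0534,0,0,0,0,0.02],[0.0109,0.0534,0,0,0,0,0.02],[0.0109,0.0534,0,0,0,0,0.02],[0.0109,0.0534,0,0,0,0,0.02],[0.0109,0.0534,0,0,0,0,0.02],[0.0109,0.0534,0,0,0,0,0.02],[0,0,0.03,0,0,0,0.02],[0,0,0.03,0,0,0,0.02],[0,0,0.007,0,0,0,0.02],[0,0,0,0,0,0,0.02],[0,0,0,0,0,0,0.02],[0,0,0,0,0,0,0.02]]]'
python3 - <<'E'
from h import *
s=ctrl.state();print(s['eef_pos'],s['tcp_rot'])
im,d=grab('side'); a=cv2.resize(im[165:265,210:320,::-1],(660,600),interpolation=cv2.INTER_CUBIC); cv2.imwrite('pics/s2.png',a)
im,d=grab('top')
E
```

```text
clock: 7.28
eef_pos: [0.575, -0.0943, 0.1608]
tcp_rot: [3.141, -0.002, 0.0]
force: [-0.3, 0.3, -0.8]
gripper_width: 0.342
gripper_force: 40.0
[ 0.57501034 -0.09428795  0.16078325] [ 3.14132765e+00 -1.89680221e-03  5.78168626e-05]
```

View pics/s2.png

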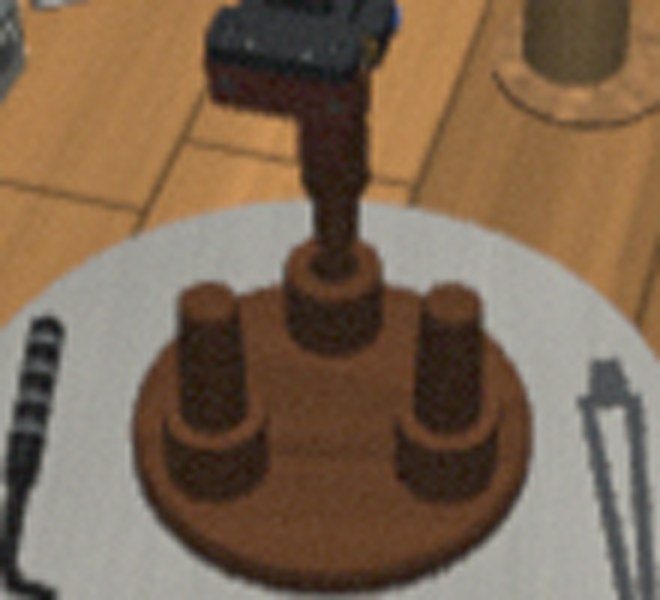

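The leg hangs over the socket, with tenon and block both near x ≈ 335. I lower it while watching the force.

```bash
python3 -m jog '[[[0,0,0.01,0,0,0,0.02],[0,0,0.01,0,0,0,0.02],[0,0,0.01,0,0,0,0.02],[0,0,0,0,0,0,0.02],[0,0,0,0,0,0,0.02]]]'; python3 -m jog '[[[0,0,0.005,0,0,0,0.02],[0,0,0.005,0,0,0,0.02],[0,0,0,0,0,0,0.02],[0,0,0,0,0,0,0.02]]]'
```

```text
clock: 8.0
eef_pos: [0.5744, -0.0942, 0.1295]
tcp_rot: [-3.141, 0.0, -0.0]
force: [0.9, -0.3, -1.8]
gripper_width: 0.339
gripper_force: 40.0
clock: 8.5
eef_pos: [0.5743, -0.0943, 0.1195]
tcp_rot: [-3.142, 0.0, -0.0]
force: [1.8, -0.1, -2.1]
gripper_width: 0.343
gripper_force: 40.0
```

```bash
python3 -m jog '[[[0.0005,0,0.003,0,0,0,0.02],[0,0,0.003,0,0,0,0.02],[0,0,0,0,0,0,0.02],[0,0,0,0,0,0,0.02]]]'; python3 -m jog '[[[0,0,0.0015,0,0,0,0.02],[0,0,0,0,0,0,0.02],[0,0,0,0,0,0,0.02]]]';
```

```text
clock: 9.0
eef_pos: [0.5747, -0.0943, 0.1134]
tcp_rot: [-3.141, 0.0, -0.0]
force: [1.0, 1.7, -2.9]
gripper_width: 0.342
gripper_force: 40.0
clock: 9.38
eef_pos: [0.5749, -0.0943, 0.1122]
tcp_rot: [-3.142, -0.0, -0.0]
force: [2.3, 0.0, -0.4]
gripper_width: 0.336
gripper_force: 40.0
```

```bash
python3 -m jog '[[[0.0005,0,0.001,0,0,0,0.02],[0,0,0,0,0,0,0.02],[0,0,0,0,0,0,0.02]]]'; python3 -m jog '[[[0.0,0,0.001,0,0,0,0.02],[0,0,0,0,0,0,0.02],[0,0,0,0,0,0,0.02]]]'
```

```text
clock: 9.75
eef_pos: [0.5753, -0.0944, 0.1111]
tcp_rot: [3.142, 0.0, -0.0]
force: [2.1, 0.2, 0.7]
gripper_width: 0.34
gripper_force: 40.0
clock: 10.12
eef_pos: [0.5754, -0.0943, 0.1101]
tcp_rot: [-3.142, -0.0, -0.0]
force: [1.9, 2.2, 1.3]
gripper_width: 0.342
gripper_force: 40.0
```

```bash
python3 -m jog '[[[0,0,0,0,0,0,0.0878],[0,0,0,0,0,0,0.0878],[0,0,0,0,0,0,0.0878],[0,0,0,0,0,0,0.0878],[0,0,0,0,0,0,0.0878],[0,0,-0.02,0,0,0,0.0878],[0,0,-0.04,0,0,0,0.0878],[0,0,-0.05,0,0,0,0.0878],[0,0,-0.05,0,0,0,0.0878],[-0.0135,0.053,0,0,0,0,0.0878],[-0.0135,0.053,0,0,0,0,0.0878],[-0.0135,0.053,0,0,0,0,0.0878],[-0.0135,0.053,0,0,0,0,0.0878],[-0.0135,0.053,0,0,0,0,0.0878],[0,0,0,0,0,0,0.0878]]]'
python3 - <<'E'
from h import *
print(ctrl.state()['qpos'].round(2))
im,d=grab('side'); W=cloud('side',d)
print('foot side',box(W,266,190,12,.138,.18)); 
a=cv2.resize(im[155:255,210:320,::-1],(660,600),interpolation=cv2.INTER_CUBIC); cv2.imwrite('pics/s3.png',a)
im,d=grab('top'); W=cloud('top',d)
print('foot top',box(W,285,205,14,.138,.18)); print('sock',box(W,283,208,13,.064,.078))
# pad from first picture
z=cv2.imread('pics/top0.png')[200:270,335:435]; cv2.imwrite('pics/pad.png',cv2.resize(z,(700,490),interpolation=cv2.INTER_CUBIC))
E
```

```text
clock: 12.0
eef_pos: [0.5048, -0.365, 0.2698]
tcp_rot: [3.139, 0.002, -0.009]
force: [0.1, 0.4, 0.6]
gripper_width: 1.001
gripper_force: 0.0
[ 0.61  0.36 -0.12  1.63  0.05  1.16 -1.09]
foot side (84, 'mean', array([ 0.5758, -0.0879,  0.1487]), 'zmed', np.float64(0.15), 'encl', array([ 0.5762, -0.0904]), 0.0158)
foot top (92, 'mean', array([ 0.5734, -0.0939,  0.1518]), 'zmed', np.float64(0.1524), 'encl', array([ 0.574, -0.094]), 0.0145)
sock (103, 'mean', array([ 0.5673, -0.0924,  0.0718]), 'zmed', np.float64(0.0722), 'encl', array([ 0.5747, -0.094 ]), 0.0252)
```

View pics/s3.png

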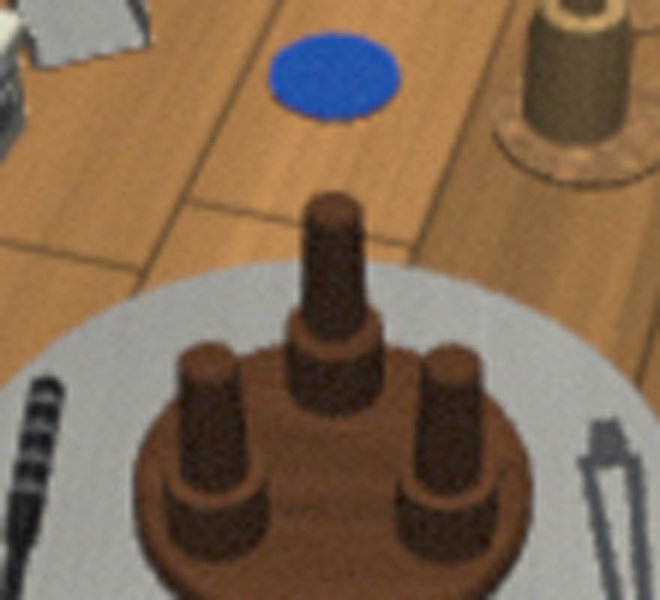

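View pics/pad.png

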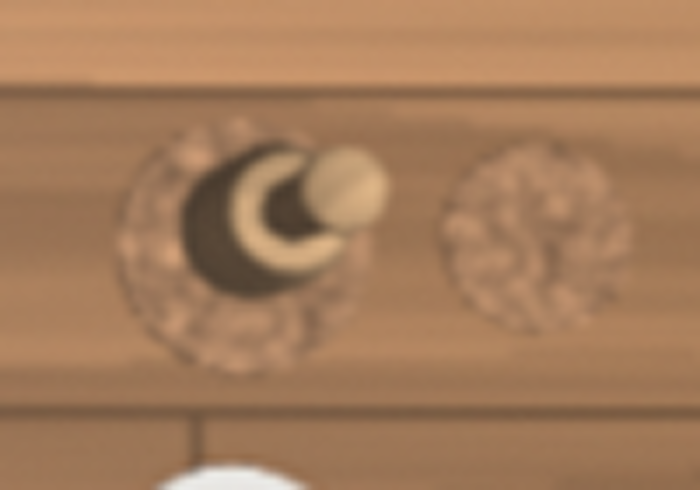

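The leg stands upright in the socket with its foot at z ≈ 0.152, so the shoulder is about 5 mm up. The pad circle's centre in the crop is (245,246), which is pixel (370.0,235.1) in the top picture. Now I grasp the maul.

```bash
python3 - <<'E'
from h import *
for z,u,v in((.006,370,235.1),):
    A=cloud('top',np.ones((420,560))); B=cloud('top',2*np.ones((420,560)))
    a,b=A[235,370],B[235,370]; t=(z-a[2])/(b[2]-a[2]); print(a+t*(b-a))
E
python3 -m jog '[[[0,0,0.04,0,0,0,0.0878],[0,0,0.04,0,0,0,0.0878],[0,0,0.04,0,0,0,0.0878],[0,0,0.03,0,0,0,0.0878],[0,0,0.013,0,0,0,0.0878],[0,0,0,0,0,0,0.0878],[0,0,0,0,0,0,0.0878]]]'
python3 -m jog '[[[0,0,0,0,0,0,0.015],[0,0,0,0,0,0,0.015],[0,0,0,0,0,0,0.015],[0,0,0,0,0,0,0.015],[0,0,0,0,0,0,0.015],[0,0,0,0,0,0,0.015],[0,0,0,0,0,0,0.015]]]' 55
```

```text
[ 0.49810398 -0.36093133  0.006     ]
clock: 12.98
eef_pos: [0.5089, -0.3594, 0.1086]
tcp_rot: [3.141, -0.002, 0.0]
force: [-0.4, -0.5, -0.2]
gripper_width: 0.998
gripper_force: 0.0
clock: 13.85
eef_pos: [0.5077, -0.3596, 0.1071]
tcp_rot: [3.141, 0.0, -0.0]
force: [-0.2, -0.8, -0.5]
gripper_width: 0.325
gripper_force: 55.0
```

```bash
python3 -m jog '[[[0,0,-0.02,0,0,0,0.015],[0,0,-0.05,0,0,0,0.015],[0,0,-0.06,0,0,0,0.015],[0,0,-0.06,0,0,0,0.015],[0.0135,-0.0531,0,0,0,0,0.015],[0.0135,-0.0531,0,0,0,0,0.015],[0.0135,-0.0531,0,0,0,0,0.015],[0.0135,-0.0531,0,0,0,0,0.015],[0.0135,-0.0531,0,0,0,0,0.015],[0,0,0.02,0,0,0,0.015],[0,0,0.01,0,0,0,0.015],[0,0,0,0,0,0,0.015],[0,0,0,0,0,0,0.015],[0,0,0,0,0,0,0.015]]]'
python3 - <<'E'
from h import *
im,d=grab('side'); a=cv2.resize(im[135:235,210:320,::-1],(660,600),interpolation=cv2.INTER_CUBIC); cv2.imwrite('pics/s4.png',a)
E
```

```text
clock: 15.6
eef_pos: [0.5756, -0.0945, 0.2678]
tcp_rot: [3.141, -0.001, -0.001]
force: [-1.1, 1.1, -1.5]
gripper_width: 0.325
gripper_force: 55.0
```

View pics/s4.png

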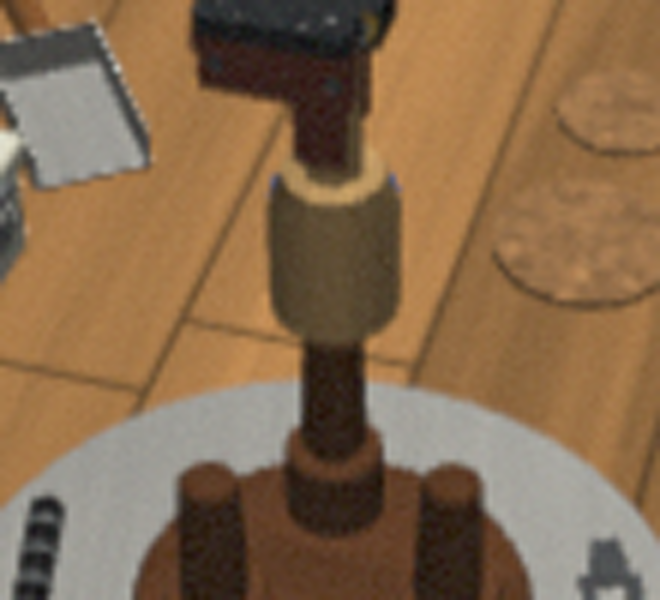

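The maul is centred over the foot, so I press down in small strokes.

```bash
python3 -m jog '[[[0,0,0.01,0,0,0,0.015],[0,0,0.004,0,0,0,0.015],[0,0,0,0,0,0,0.015]]]'; python3 -m jog '[[[0,0,0.002,0,0,0,0.015],[0,0,0,0,0,0,0.015]]]';python3 -m jog '[[[0,0,0.001,0,0,0,0.015],[0,0,0,0,0,0,0.015]]]';python3 -m jog '[[[0,0,0.001,0,0,0,0.015],[0,0,0,0,0,0,0.015]]]'
```

```text
clock: 16.02
eef_pos: [0.5751, -0.0938, 0.2527]
tcp_rot: [-3.142, 0.001, -0.0]
force: [0.2, -0.1, -2.3]
gripper_width: 0.325
gripper_force: 55.0
clock: 16.27
eef_pos: [0.5759, -0.0938, 0.2518]
tcp_rot: [3.141, -0.001, -0.0]
force: [0.2, 0.8, 1.8]
gripper_width: 0.328
gripper_force: 55.0
clock: 16.52
eef_pos: [0.5763, -0.0938, 0.2515]
tcp_rot: [3.141, -0.003, -0.0]
force: [-0.5, 0.6, 5.0]
gripper_width: 0.329
gripper_force: 55.0
clock: 16.77
eef_pos: [0.5767, -0.0938, 0.2511]
tcp_rot: [3.141, -0.004, -0.0]
force: [0.5, 0.0, 8.3]
gripper_width: 0.329
gripper_force: 55.0
```

```bash
python3 -m jog '[[[0,0,0.003,0,0,0,0.015],[0,0,0,0,0,0,0.015]]]';python3 -m jog '[[[0,0,0.002,0,0,0,0.015],[0,0,0,0,0,0,0.015]]]';python3 -m jog '[[[0,0,0.002,0,0,0,0.015],[0,0,0,0,0,0,0.015]]]'
```

```text
clock: 17.02
eef_pos: [0.5779, -0.0939, 0.2496]
tcp_rot: [3.141, -0.007, -0.0]
force: [-0.0, -1.0, 14.0]
gripper_width: 0.326
gripper_force: 55.0
clock: 17.27
eef_pos: [0.5792, -0.0939, 0.2493]
tcp_rot: [3.141, -0.01, -0.0]
force: [-0.7, 0.0, 21.5]
gripper_width: 0.324
gripper_force: 55.0
clock: 17.52
eef_pos: [0.5802, -0.0939, 0.2487]
tcp_rot: [3.14, -0.013, -0.0]
force: [-0.2, 0.7, 25.7]
gripper_width: 0.326
gripper_force: 55.0
```

```bash
python3 -m jog '[[[0,0,-0.016,0,0,0,0.015],[0,0,0,0,0,0,0.015],[0,0,0.017,0,0,0,0.015],[0,0,-0.017,0,0,0,0.015],[0,0,0,0,0,0,0.015]]]';python3 -m jog '[[[0,0,0.018,0,0,0,0.015],[0,0,0,0,0,0,0.015]]]'; python3 -m jog '[[[0,0,-0.03,0,0,0,0.015],[0,0,-0.03,0,0,0,0.015],[0,0,-0.0,0,0,0,0.015],[0,0,0,0,0,0,0.015]]]'
python3 - <<'E'
from h import *
im,d=grab('side'); cv2.imwrite('pics/s5.png',cv2.resize(im[135:235,210:320,::-1],(660,600),interpolation=cv2.INTER_CUBIC)); W=cloud('side',d)
for u in(266,): print('foot side',box(W,266,190,12,.130,.165),box(W,245,217,12,.13,.16),box(W,285,217,12,.13,.16))
E
```

```text
clock: 18.15
eef_pos: [0.575, -0.0939, 0.2575]
tcp_rot: [-3.142, 0.001, -0.0]
force: [-0.1, -0.1, -2.9]
gripper_width: 0.324
gripper_force: 55.0
clock: 18.4
eef_pos: [0.5782, -0.0939, 0.2425]
tcp_rot: [3.141, -0.007, -0.0]
force: [-0.5, -1.1, 20.2]
gripper_width: 0.323
gripper_force: 55.0
clock: 18.9
eef_pos: [0.5741, -0.0939, 0.2974]
tcp_rot: [-3.141, 0.004, -0.0]
force: [-0.1, 0.3, -2.7]
gripper_width: 0.329
gripper_force: 55.0
foot side (88, 'mean', array([ 0.5755, -0.0871,  0.1417]), 'zmed', np.float64(0.143), 'encl', array([ 0.5765, -0.09  ]), 0.0149) (98, 'mean', array([0.6029, 0.0194, 0.1426]), 'zmed', np.float64(0.1444), 'encl', array([0.6025, 0.0158]), 0.0162) (99, 'mean', array([ 0.4969, -0.0104,  0.1423]), 'zmed', np.float64(0.1438), 'encl', array([ 0.4968, -0.0134]), 0.0159)
```

View pics/s5.png

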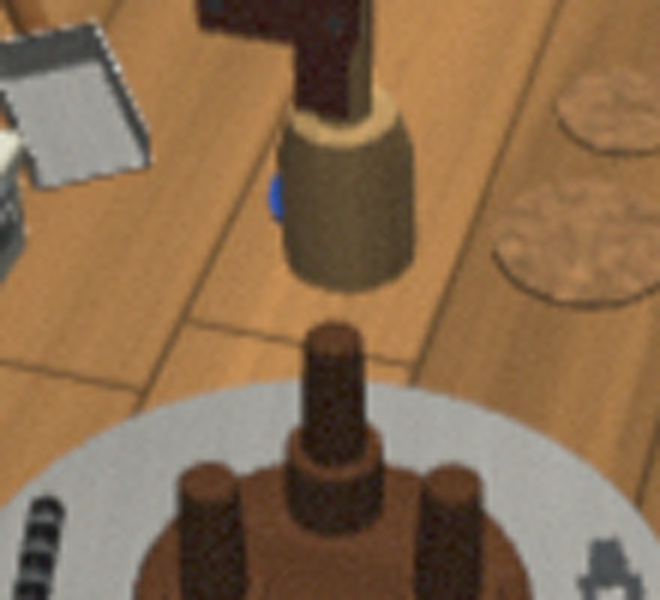

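The foot is now level with the other two legs. I carry the maul to the pad and check from the top.

```bash
python3 -m jog '[[[-0.0153,0.0532,0,0,0,0,0.015],[-0.0153,0.0532,0,0,0,0,0.015],[-0.0153,0.0532,0,0,0,0,0.015],[-0.0153,0.0532,0,0,0,0,0.015],[-0.0153,0.0532,0,0,0,0,0.015],[0,0,0.05,0,0,0,0.015],[0,0,0.05,0,0,0,0.015],[0,0,0.04,0,0,0,0.015],[0,0,0.02,0,0,0,0.015],[0,0,0,0,0,0,0.015],[0,0,0,0,0,0,0.015]]]'
python3 - <<'E'
from h import *
im,d=grab('top'); W=cloud('top',d)
print('foot top',box(W,285,205,14,.138,.18),box(W,246,197,14,.138,.16)[4],box(W,256,236,14,.138,.16)[4],box(W,283,208,13,.064,.078))
im,d=grab('side'); cv2.imwrite('pics/s6.png',cv2.resize(im[100:200,250:370,::-1],(720,600),interpolation=cv2.INTER_CUBIC))
E
```

```text
clock: 20.32
eef_pos: [0.499, -0.36, 0.1403]
tcp_rot: [3.141, -0.0, -0.0]
force: [0.6, 0.1, -2.4]
gripper_width: 0.326
gripper_force: 55.0
foot top (93, 'mean', array([ 0.5739, -0.0938,  0.1458]), 'zmed', np.float64(0.1458), 'encl', array([ 0.5742, -0.0938]), 0.0148) 0.1465 0.1468 (103, 'mean', array([ 0.5676, -0.0924,  0.0715]), 'zmed', np.float64(0.0716), 'encl', array([ 0.5749, -0.0946]), 0.0253)
```

View pics/s6.png

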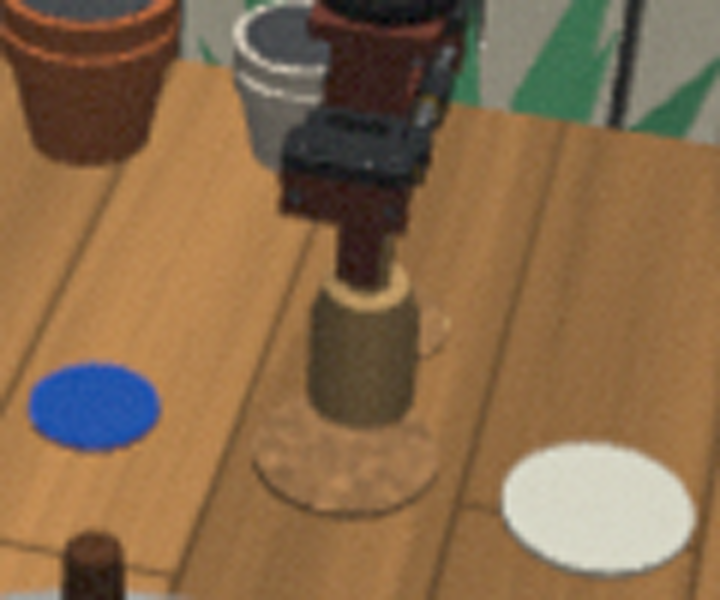

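The leg is home: its foot reads 0.1458 against 0.1467 for the others. The maul is upright over the pad, so I lower it.

```bash
python3 -m jog '[[[0,0,0.02,0,0,0,0.015],[0,0,0.01,0,0,0,0.015],[0,0,0,0,0,0,0.015],[0,0,0,0,0,0,0.015]]]';python3 -m jog '[[[0,0,0.003,0,0,0,0.015],[0,0,0,0,0,0,0.015]]]';python3 -m jog '[[[0,0,0.002,0,0,0,0.015],[0,0,0,0,0,0,0.015]]]';python3 -m jog '[[[0,0,0.002,0,0,0,0.015],[0,0,0,0,0,0,0.015]]]'
```

```text
clock: 20.92
eef_pos: [0.4992, -0.3601, 0.1109]
tcp_rot: [3.141, -0.001, -0.0]
force: [-0.8, -0.1, -2.9]
gripper_width: 0.324
gripper_force: 55.0
clock: 21.18
eef_pos: [0.4988, -0.3599, 0.1072]
tcp_rot: [3.142, -0.0, -0.0]
force: [-0.1, 0.3, -2.6]
gripper_width: 0.323
gripper_force: 55.0
clock: 21.42
eef_pos: [0.4987, -0.3598, 0.105]
tcp_rot: [-3.141, 0.0, -0.0]
force: [-0.3, -0.6, -3.3]
gripper_width: 0.328
gripper_force: 55.0
clock: 21.68
eef_pos: [0.4987, -0.3598, 0.1029]
tcp_rot: [-3.141, 0.0, -0.0]
force: [-0.1, -0.3, -3.2]
gripper_width: 0.326
gripper_force: 55.0
```

```bash
python3 -m jog '[[[0,0,0.0015,0,0,0,0.015],[0,0,0,0,0,0,0.015]]]';python3 -m jog '[[[0,0,0.0015,0,0,0,0.015],[0,0,0,0,0,0,0.015]]]';python3 -m jog '[[[0,0,0.0015,0,0,0,0.015],[0,0,0,0,0,0,0.015]]]'
```

```text
clock: 21.92
eef_pos: [0.4993, -0.3601, 0.1023]
tcp_rot: [3.141, -0.001, -0.0]
force: [-0.8, 0.3, 2.9]
gripper_width: 0.324
gripper_force: 55.0
clock: 22.18
eef_pos: [0.5003, -0.3605, 0.1023]
tcp_rot: [3.14, -0.003, -0.0]
force: [-1.1, 1.5, 11.4]
gripper_width: 0.328
gripper_force: 55.0
clock: 22.42
eef_pos: [0.5013, -0.3611, 0.1023]
tcp_rot: [3.139, -0.005, -0.0]
force: [-3.1, 2.8, 19.4]
gripper_width: 0.327
gripper_force: 55.0
```

The maul is down on the pad. I relieve the load, open and withdraw.

```bash
python3 -m jog '[[[0,0,-0.0035,0,0,0,0.015],[0,0,0,0,0,0,0.015],[0,0,0,0,0,0,0.0878],[0,0,0,0,0,0,0.0878],[0,0,0,0,0,0,0.0878],[0,0,0,0,0,0,0.0878],[0,0,0,0,0,0,0.0878],[0,0,0,0,0,0,0.0878],[0,0,-0.02,0,0,0,0.0878],[0,0,-0.04,0,0,0,0.0878],[0,0,-0.05,0,0,0,0.0878],[0,0,-0.05,0,0,0,0.0878],[-0.04,0.04,0,0,0,0,0.0878],[-0.04,0.04,0,0,0,0,0.0878],[-0.04,0.04,0,0,0,0,0.0878],[-0.04,0.04,0,0,0,0,0.0878],[0,0,0,0,0,0,0.0878],[0,0,0,0,0,0,0.0878]]]'
python3 - <<'E'
from h import *
im,d=grab('top'); W=cloud('top',d)
print('foot',box(W,285,205,14,.138,.18)); print('knob',box(W,378,230,20,.165,.2))
a=np.hstack([cv2.resize(im[200:270,335:435,::-1],(400,280)),cv2.resize(im[180:250,225:325,::-1],(400,280))]); cv2.imwrite('pics/end.png',a)
E
```

```text
clock: 24.68
eef_pos: [0.3392, -0.5194, 0.2621]
tcp_rot: [-3.141, -0.0, -0.0]
force: [0.8, 0.4, -0.7]
gripper_width: 0.998
gripper_force: 0.0
foot (89, 'mean', array([ 0.574 , -0.0936,  0.146 ]), 'zmed', np.float64(0.1461), 'encl', array([ 0.5747, -0.0938]), 0.0144)
knob (127, 'mean', array([ 0.4915, -0.3595,  0.1799]), 'zmed', np.float64(0.18), 'encl', array([ 0.4922, -0.3606]), 0.0168)
```

View pics/end.png

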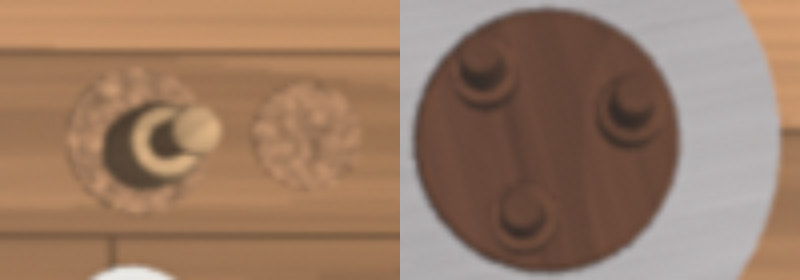

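The final view shows the maul upright about 6 mm from the pad's centre. The leg is home and the stand lies flat, so I hand in.

```bash
python3 -c "
from plant import ctrl
print(ctrl.close_job())"
```

```text
the job is handed in; nothing more can be done
None
```

The job is handed in at about 25 s, verdict not shown: by the last camera check the leg is home in its socket, the stand lies flat, the maul stands upright about 6 mm off the pad's centre, and I saw no contact with the tweezers, root pick or dibber (their final positions were not measured).

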